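# Pack the tea gift box

### The job

Pack the tea gift set: stand the porcelain tea cup, the small honey jar, the square tea tin and the biscuit box upright in the gift box base, each right down in the foam hole cut for it (cup in the large round hole, jar in the small round one, tin in the square one, biscuit box in the oblong one). Set them down rather than dropping or toppling them. Leave the large jar, which is for another order, and the packer's paper cup standing where they are.

Things in the scene. Friction and masses are not known exactly. Their poses are not given: they have to be found in the camera images.
- tea_cup_center (a point): Porcelain tea cup without handle, white, straight-sided, thick wall (4.5 mm), 62 mm across and 76 mm tall, narrowing to a 44 mm foot over the lowest 24 mm; about 0.2 kg. Stands upright. The point is on its axis half-way up, 38 mm above its underside; z up. Hold it in its upper third: the foam hole takes the lowest 20 mm.
- honey_jar_center (a point): Small amber glass jar with a brass lid and paper label, 44 mm across and 78 mm tall (lid 41 mm across, top 16 mm); about 0.2 kg. Stands upright. The point is on its axis half-way up, 39 mm above its underside; z up. Hold it in its upper third: the foam hole takes the lowest 20 mm.
- tea_tin_center (a point): Square tea tin of plain steel with a lid, 50 x 50 mm and 76 mm tall; about 0.15 kg. Stands upright, turned any way. The point is on its axis half-way up, 38 mm above its underside; x and y are square to its sides, z up. Hold it in its upper third: the foam hole takes the lowest 20 mm.
- biscuit_box_center (a point): Narrow cardboard biscuit box, stiff, 100 mm long (x), 32 mm thick (y), 78 mm tall (z); about 0.15 kg. Stands upright on its narrow long side. The point is at its middle, 39 mm above its underside. Hold it in its upper third: the foam hole takes the lowest 20 mm.
- well_large_round: Grey foam block 125 (x) x 100 (y) x 20 mm, fixed in one quarter of the shallow cardboard gift box base (260 x 210 mm, rim 27 mm above the table). Through its middle the large round hole, 78 mm, for the cup. Origin: centre of the hole on its floor, 4 mm above the table; the hole is 20 mm deep; z up. The four blocks lie two by two in any arrangement, centres 126 mm apart along x, 101 along y.
- well_small_round: Grey foam block 125 (x) x 100 (y) x 20 mm, fixed in one quarter of the shallow cardboard gift box base (260 x 210 mm, rim 27 mm above the table). Through its middle the small round hole, 60 mm, for the small jar. Origin: centre of the hole on its floor, 4 mm above the table; the hole is 20 mm deep; z up. The four blocks lie two by two in any arrangement, centres 126 mm apart along x, 101 along y.
- well_square: Grey foam block 125 (x) x 100 (y) x 20 mm, fixed in one quarter of the shallow cardboard gift box base (260 x 210 mm, rim 27 mm above the table). Through its middle a 66 x 66 mm square hole, for the tin. Origin: centre of the hole on its floor, 4 mm above the table; the hole is 20 mm deep; z up. The four blocks lie two by two in any arrangement, centres 126 mm apart along x, 101 along y.
- well_slot: Grey foam block 125 (x) x 100 (y) x 20 mm, fixed in one quarter of the shallow cardboard gift box base (260 x 210 mm, rim 27 mm above the table). Through its middle an oblong hole 116 (x) x 48 (y) mm, for the biscuit box. Origin: centre of the hole on its floor, 4 mm above the table; the hole is 20 mm deep; z up. The four blocks lie two by two in any arrangement, centres 126 mm apart along x, 101 along y.
- big_jar_center (a point): Large jar of the same make as the small one, for another order, not to be packed: amber glass, brass lid, 64 mm across and 100 mm tall; about 0.4 kg. The point is on its axis half-way up, 50 mm above the table.
- paper_cup_center (a point): The packer's own white paper cup, not to be packed: thin-walled, tapered, rim 78 mm across, foot 54 mm, 92 mm tall; light. The point is on its axis half-way up, 46 mm above the table.

How it is judged:
By the outcome, as a careful person would: the job done as asked, in the order asked, and still so for the second after the job is handed in, with the robot touching nothing.
It also fails if it takes over 109 s, if anything falls off the work surface, if the arm or the gripper's body presses on something with over 40 N, if the wrist force passes 120 N, or if a joint passes its speed limit or range.

### The arm

A 6-joint arm with a two-finger parallel gripper is mounted at the origin on the work surface. World frame = base frame: x ahead of the robot, y to its left, z up, the work surface at z = 0. Lengths are in m, angles in rad, forces in N, time in s.
With the tool pointing down it reaches from about 0.3 to 0.775 m from the base axis. Payload 14.6 kg.
Tool frame: the origin (TCP) lies at the very end of the fingers, on their centre line; the grasp point (between the pads) lies 19 mm behind it; z points along the fingers, x is the direction in which the jaws open and shut, and the axes are right-handed (so a half turn about z gives the same grasp; the last joint's range is limited). The gripper opens to 94 mm and grips with 3 to 60 N. Pads are 16 mm wide; open, the fingers measure 119 mm over their backs; the gripper's body (75 mm by 177 mm) begins 78 mm behind the grasp point.
Start: joints at [-1.3, 0.3, 1.521, -0, 1.321, -0.067], TCP at [0.182, -0.519, 0.205] pointing down, gripper open.
Joint ranges: [-3.03, 3.03], [-0.79, 2.21], [0.23, 2.52], [-1.04, 4.18], [0, 3.07], [-2.55, 2.55]. Speed limits (rad/s): [2.22, 2.22, 2.57, 3.14, 3.14, 3.14].

### API

Orientations are given as [roll, pitch, yaw] about the fixed x, y, z axes, in that order (R = Rz(yaw) Ry(pitch) Rx(roll)).
In Python, from station import ctrl gives the robot as it stands.
- The arm moves only by the shell command python3 -m inch 'ROWS' [FORCE]. ROWS is JSON, one flat list of numbers, 7 for each row, row after row: the shift along the tool's x, y, z in cm, then the turn, a rotation vector about the tool's x, y, z in rad, then the opening, from 0 (shut) to 1 (fully open). In form: [tx, ty, tz, wx, wy, wz, claw, tx, ty, tz, wx, wy, wz, claw, ...]. A call has 1 to 20 rows; each row shifts and turns the commanded pose from where the row before left it, along the tool's axes as they then stand; what a row does not reach is not made up. A row lasts 1/8 s, in which the tool goes at most 62.5 mm and 10.7 degrees, less where a joint would pass 70% of its speed; a pose out of reach is approached as far as the arm can. A call is refused whole if a number of a shift passes 6.25 or a number of a turn 0.188, either way. A call with a gripper value outside its range is refused whole. The fingers move at their own pace and stop on an object; FORCE is the grip in N (left out, the last holds). Time passes only in rows, so rows that do not move let the fingers close. It gives the time, the measured TCP pose, the force and the opening at its end, in the units of the state.
- ctrl.get_obs(): the state, without advancing time (a new reading comes with each control period).
- ctrl.camera(name): name is "scene" or "top" or "wrist"; returns (picture, depth): 400x640x3 uint8, red, green, blue; 400x640 float32, m along the optical axis (not along the pixel's ray), 0 where there is no reading.
- ctrl.camera_params(name): a dict with "vertical_fov" (degrees; the focal length in pixels is half the picture's height over the tangent of half this angle, whatever the lens; pixels are square), "cx", "cy" (the principal point, pixels), "camera_from_world" (4x4, takes a point from world to camera coordinates); the wrist camera has in their place "mount" (4x4, takes a point from camera to tool coordinates, whose origin is the TCP and whose axes are the tool frame's). Camera axes: x right, y down, z forward; pixel columns grow to the right and rows downward; lengths in m; the calibration is good to about 2 mm. A picture is of the moment at which its call begins: read the wrist's pose just before it. camera_params takes no time and is no camera call.
- ctrl.hand_in(): hands the job in, once; it reports no verdict.
Trained networks look in the newest picture that a camera, given by its name, has taken for a name from the list of things; names that differ only in an ending like _2 or _b are one class to them, and where a whole thing is asked for, a point or a joint stands for the part that bears it (a point fixed in the world has none). Each returns a list of dicts, best first, with "score" (0 to 1); they miss things now and then, are a little off and sometimes report something else, mostly with a low value. They report only what shows in the picture. A call takes as long as a camera call.
- ctrl.spot_in(camera, label): "bbox" ([centre column, centre row, width, height] in pixels, round what is visible of it).
- ctrl.place_of(camera, label): "centre" ([column, row] in pixels: a listed point, or the origin of a listed thing).
The state is a dict: "time_s": time; "qpos": joint angles; "joint_vel": joint speeds; "tau": joint torques, N m; "ee_pos": TCP position; "eef_rot": TCP orientation; "force": force on the tool from outside, world axes, zero at the start; "moment": the same for the moment, N m; "grip_width": finger opening in m.
Only numpy, scipy, OpenCV 4.12 (cv2) and the standard library are available. Lean on these libraries where they do the work, as an engineer would, in place of code of your own. Each camera call takes 0.05 s, during which the arm holds its last target. There are 200 camera calls.

## Working session

There is one attempt and no reset: what is moved stays moved. The work goes in short steps, Python scripts to look and compute and a shell command to move; the robot and the scene stay as the last step left them, time stands still between calls to the robot, and variables do not carry over. Pictures are saved under pics/ and viewed, about 12 in all and at most 16, crops included, and the job is handed in when it is done.

```bash
ls; mkdir -p pics; python3 - <<'E'
from station import ctrl
import cv2
print(ctrl.get_obs())
for n in("scene","top"):
    p,d=ctrl.camera(n); cv2.imwrite(f"pics/{n}0.png",p[:,:,::-1]); print(n,ctrl.camera_params(n))
    for l in "tea_cup_center honey_jar_center tea_tin_center biscuit_box_center well_large_round well_small_round well_square well_slot big_jar_center paper_cup_center".split():
        print(l,[(round(r["score"],2),[round(float(v)) for v in r["centre"]]) for r in ctrl.place_of(n,l)[:3]])
print(ctrl.camera_params("wrist"))
E
```

```text
pics
{'time_s': 0.0, 'qpos': array([-1.29958810e+00,  3.00485787e-01,  1.52159510e+00, -3.37285087e-05,
        1.32072071e+00, -6.65942790e-02]), 'joint_vel': array([ 4.08112037e-05, -1.02314408e-03,  9.37292096e-04,  1.38257968e-04,
        3.45813335e-04,  2.29522900e-03]), 'tau': array([ 6.62401508e-04, -5.31803763e+01, -3.52739775e+01,  7.08385091e-02,
        2.43275869e-02, -9.21829610e-05]), 'ee_pos': array([ 0.1821959 , -0.51865373,  0.20487235]), 'eef_rot': array([-3.14154480e+00,  1.20843718e-03, -1.23298542e+00]), 'force': array([ 0.16518818, -0.09196659, -0.70370193]), 'moment': array([-0.04065022, -0.06179888,  0.03474638]), 'grip_width': 0.0938326903662185}
scene {'vertical_fov': 49.32047197535092, 'cx': 318.6071455927895, 'cy': 200.32257912412783, 'camera_from_world': array([[ 0.79586124,  0.60537964,  0.01097204, -0.43493502],
       [ 0.3520705 , -0.44795404, -0.82181722, -0.12213946],
       [-0.49259644,  0.6579154 , -0.56964557,  1.25613608],
       [ 0.        ,  0.        ,  0.        ,  1.        ]])}
tea_cup_center [(0.96, [174, 310])]
honey_jar_center [(0.7,
[... 898 characters left out ...]
05, 216]), (0.57, [434, 259])]
well_large_round [(0.47, [427, 169])]
well_small_round [(0.73, [342, 196])]
well_square [(0.7, [342, 156])]
well_slot [(0.96, [311, 154])]
big_jar_center [(0.65, [235, 173]), (0.39, [310, 154])]
paper_cup_center [(0.81, [424, 167])]
{'vertical_fov': 71.0038722895176, 'cx': 318.30482143112204, 'cy': 199.2783820187381, 'mount': array([[ 9.99998999e-01, -1.40282431e-03, -1.84987296e-04,
         1.17996128e-03],
       [ 1.39981318e-03,  9.61713936e-01,  2.74051722e-01,
        -8.12237558e-02],
       [-2.06541559e-04, -2.74051707e-01,  9.61714937e-01,
        -1.77622162e-01],
       [ 0.00000000e+00,  0.00000000e+00,  0.00000000e+00,
         1.00000000e+00]])}
```

```bash
python3 - <<'E'
import cv2
p=cv2.imread("pics/top0.png"); c=p[110:310,160:500]; cv2.imwrite("pics/top0c.png",cv2.resize(c,None,fx=2.35,fy=2.35,interpolation=2))
E
```

```text
(no output)
```

View pics/scene0.png

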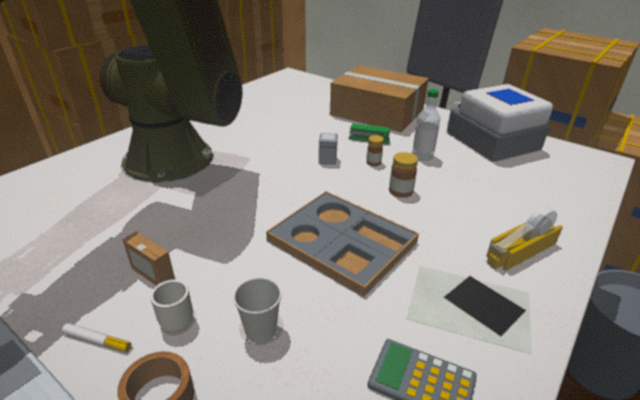

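View pics/top0c.png

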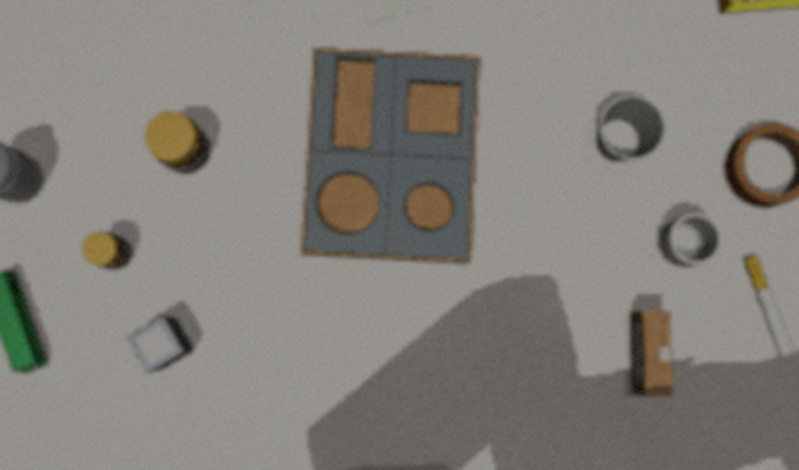

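The scene view shows the cup at (173,307), paper cup (258,310), biscuit box (149,258), tin (328,148), small jar (375,150), big jar (403,175) and gift box (343,238). In the top crop, the slot is top-left, the square hole top-right, the large round hole bottom-left and the small round one bottom-right. Next I measure these from depth.

```bash
cat > h.py <<'E'
import numpy as np, cv2
from station import ctrl
def world(name, d, tcp=None):
    P=ctrl.camera_params(name); f=200/np.tan(np.radians(P["vertical_fov"]/2))
    v,u=np.mgrid[0:400,0:640]
    X=np.stack([(u-P["cx"])/f*d,(v-P["cy"])/f*d,d,np.ones_like(d)],-1)
    T=np.linalg.inv(P["camera_from_world"]) if tcp is None else tcp@P["mount"]
    W=(X@T.T)[...,:3]; W[d==0]=np.nan
    return W
E
python3 - <<'E'
from h import *
p,d=ctrl.camera("top"); W=world("top",d); np.save("W.npy",W)
print("table z",np.nanmedian(W[150:170,260:280,2]))
# objects: crop pixel -> full
o={"tin":(226,256,.076),"jar":(202,215,.078),"bigjar":(234,168,.1),"cup":(453,211,.076),"box":(439,260,.078),"paper":(427,164,.092)}
for n,(u,v,h) in o.items():
    s=np.s_[v-25:v+25,u-25:u+25]; w=W[s].reshape(-1,3); z=w[:,2]
    t=w[(z>h-.012)&(z<h+.015)]
    q=(t[:,:2]*1000).astype(np.float32)
    print(n,len(t),"z",np.round(np.median(t[:,2]),3),"rect",[np.round(a,1) for a in cv2.minAreaRect(q)],"circ",np.round(cv2.minEnclosingCircle(q)[0],0))
# wells: foam mask / holes
z=W[...,2]; s=np.s_[125:225,285:370]
m=((z[s]>.014)&(z[s]<.04)).astype(np.uint8)
print("foam z",np.median(z[s][m>0]))
cs,hi=cv2.findContours(m,cv2.RETR_CCOMP,cv2.CHAIN_APPROX_NONE)
for c,hh in zip(cs,hi[0]):
    if cv2.contourArea(c)<60: continue
    c=c[:,0]; q=(W[s][c[:,1],c[:,0],:2]*1000).astype(np.float32)
    print("hole" if hh[3]>=0 else "outer",[np.round(a,1) for a in cv2.minAreaRect(q)])
E
```

```text
table z -0.0008399757931827345
tin 339 z 0.075 rect [array([366.9, 276.2]), array([50.1, 52.3]), np.float64(32.9)] circ [368. 275.]
jar 176 z 0.077 rect [array([477.8, 348. ]), array([41. , 38.6]), np.float64(84.1)] circ [478. 347.]
bigjar 376 z 0.099 rect [array([612. , 263.1]), array([59. , 58.8]), np.float64(3.5)] circ [611. 263.]
cup 141 z 0.074 rect [array([ 502.1, -359.3]), array([58.9, 62.1]), np.float64(3.0)] circ [ 504. -360.]
box 467 z 0.077 rect [array([ 367.4, -313.1]), array([98.5, 33.9]), np.float64(1.1)] circ [ 367. -313.]
paper 164 z 0.09 rect [array([ 632.2, -282.4]), array([76.9, 76.5]), np.float64(61.5)] circ [ 633. -282.]
foam z 0.02323591999464425
outer [array([606.6,   3.1]), array([210.2, 260.6]), np.float64(88.0)]
hole [array([541.1, -44.8]), array([62.2, 60.8]), np.float64(44.7)]
hole [array([544.6,  55. ]), array([79.6, 79. ]), np.float64(45.5)]
hole [array([666.7, -49.3]), array([71.1, 75. ]), np.float64(87.9)]
hole [array([670.5,  51.1]), array([ 53.4, 121. ]), np.float64(87.9)]
```

```bash
python3 -m inch '[0,0,0,0,0,0.169,1, 0,0,0,0,0,0.169,1, -1,-2,0,0,0,0,1, -2,-4,0,0,0,0,1, -2,-4,0,0,0,0,1, -2.4,-5,0,0,0,0,1, -2.4,-5,0,0,0,0,1, -2.4,-5,0,0,0,0,1, -2,-4,0,0,0,0,1, -1.2,-2,0,0,0,0,1, -0.5,-1.1,0,0,0,0,1, 0,0,0,0,0,0,1, 0,0,0,0,0,0,1]' 20
cat >> h.py <<'E'
from scipy.spatial.transform import Rotation as R
def tcp():
    o=ctrl.get_obs(); T=np.eye(4); T[:3,:3]=R.from_euler("xyz",o["eef_rot"]).as_matrix(); T[:3,3]=o["ee_pos"]; return T
E
python3 - <<'E'
from h import *
T=tcp(); p,d=ctrl.camera("wrist"); cv2.imwrite("pics/w1.png",p[:,:,::-1])
W=world("wrist",d,T); z=W[...,2]
m=(z>.066)&(z<.085)&(np.hypot(W[...,0]-.503,W[...,1]+.36)<.06)
q=(W[m][:,:2]*1000).astype(np.float32); print(T[:3,3],len(q),cv2.minEnclosingCircle(q),cv2.minAreaRect(q))
E
```

```text
time_s: 2.78
ee_pos: [0.5024, -0.3608, 0.2056]
eef_rot: [3.142, -0.0, -1.572]
force: [-0.9, 0.8, -0.3]
grip_width: 0.094
[ 0.5024139  -0.36077536  0.20557631] 740 ((504.8027648925781, -359.3940124511719), 30.842144012451172) ((505.1030578613281, -359.5406188964844), (60.732276916503906, 60.39845275878906), 40.51513671875)
```

View pics/w1.png

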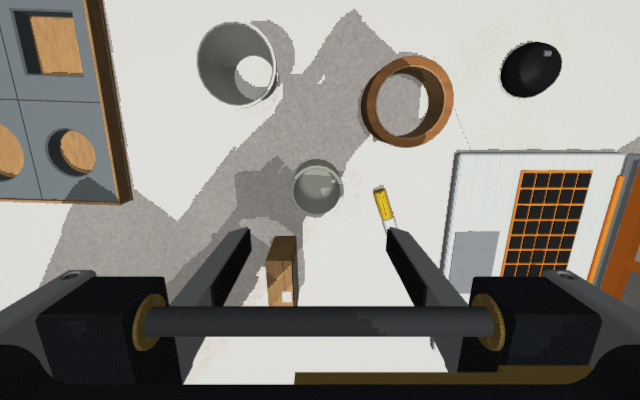

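The wrist view shows the cup at (317,187). Its measured centre, (504.5, -359.5), is within 2 mm of the top-camera estimate. Descend and grip.

```bash
python3 -m inch '[-0.1,-0.2,3,0,0,0,1, 0,0,4,0,0,0,1, 0,0,4,0,0,0,1, 0,0,3,0,0,0,1, 0,0,1.6,0,0,0,1, 0,0,0.8,0,0,0,1, 0,0,0,0,0,0,1, 0,0,0,0,0,0,0, 0,0,0,0,0,0,0, 0,0,0,0,0,0,0, 0,0,0,0,0,0,0, 0,0,0,0,0,0,0, 0,0,0,0,0,0,0]' 20
```

```text
time_s: 4.45
ee_pos: [0.5054, -0.359, 0.0416]
eef_rot: [-3.141, -0.0, -1.571]
force: [-1.0, 1.5, 3.4]
grip_width: 0.0607
```

```bash
python3 -m inch '[0,0,-1,0,0,0,0, 0,0,-2.5,0,0,0,0, 0,0,-3,0,0,0,0, 0,0,-1.5,0,0,0,0, -1.5,0,0,0,0,0,0, -3,-0.4,0,0,0,0,0, -4.5,-0.4,0,0,0,0,0, -5,-0.4,0,0,0,0,0, -5,-0.4,0,0,0,0,0, -5,-0.4,0,0,0,0,0, -5,-0.4,0,0,0,0,0, -5,-0.4,0,0,0,0,0, -4,-0.4,0,0,0,0,0, -2.5,-0.4,0,0,0,0,0, -1,-0.4,0,0,0,0,0, 0,0,0,0,0,0,0, 0,0,0,0,0,0,0]'
python3 - <<'E'
from h import *
T=tcp(); p,d=ctrl.camera("wrist"); cv2.imwrite("pics/w2.png",p[:,:,::-1]); print(T[:3,3],ctrl.get_obs()["grip_width"])
E
```

```text
time_s: 6.58
ee_pos: [0.5452, 0.0552, 0.1212]
eef_rot: [3.141, -0.0, -1.572]
force: [-0.2, -0.1, -1.7]
grip_width: 0.0612
[0.54515289 0.05521651 0.12115263] 0.06083026178737458
```

View pics/w2.png

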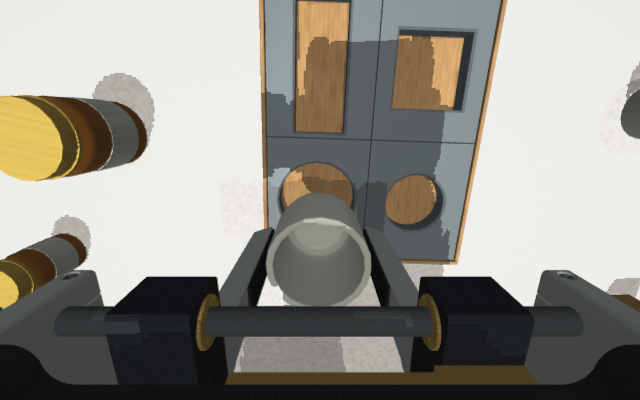

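The cup is upright in the jaws at (318,250), above the large round hole, which shows partly at (317,185). Lower slowly.

```bash
python3 -m inch '[0,0,2,0,0,0,0, 0,0,2.5,0,0,0,0, 0,0,1.5,0,0,0,0, 0,0,0.8,0,0,0,0, 0,0,0.4,0,0,0,0, 0,0,0.25,0,0,0,0, 0,0,0.1,0,0,0,0, 0,0,0,0,0,0,0, 0,0,0,0,0,0,0]'
```

```text
time_s: 7.75
ee_pos: [0.5455, 0.056, 0.0462]
eef_rot: [-3.141, 0.0, -1.571]
force: [-0.5, 0.7, -1.9]
grip_width: 0.0608
```

```bash
python3 -m inch '[0,0,0.1,0,0,0,0, 0,0,0,0,0,0,0, 0,0,0,0,0,0,0]'; python3 -m inch '[0,0,0.1,0,0,0,0, 0,0,0,0,0,0,0]'
```

```text
time_s: 8.12
ee_pos: [0.5457, 0.0561, 0.0456]
eef_rot: [-3.141, 0.0, -1.571]
force: [-2.6, 0.2, 5.9]
grip_width: 0.0606
time_s: 8.38
ee_pos: [0.5459, 0.0561, 0.0456]
eef_rot: [-3.14, 0.0, -1.571]
force: [-6.4, -0.9, 15.7]
grip_width: 0.0606
```

```bash
python3 -m inch '[0,0,-0.1,0,0,0,0, 0,0,0,0,0,0,0.9, 0,0,0,0,0,0,0.9, 0,0,0,0,0,0,0.9, 0,0,0,0,0,0,0.9, 0,0,-1,0,0,0,0.9, 0,0,-3,0,0,0,1, 0,0,-4,0,0,0,1, 0,0,-2,0,0,0,1, -1.5,0.3,0,0,0,0,1, -3,0.7,0,0,0,0,1, -4.5,1,0,0,0,0,1, -5,1.2,0,0,0,0,1, -5,1.2,0,0,0,0,1, -4.5,1,0,0,0,0,1, -3.2,0.8,0,0,0,0,1, -1.8,0.4,0,0,0,0,1, -0.7,0.2,0,0,0,0,1, 0,0,0,0,0,0,1, 0,0,0,0,0,0,1]'
python3 - <<'E'
from h import *
T=tcp(); p,d=ctrl.camera("wrist"); cv2.imwrite("pics/w3.png",p[:,:,::-1])
W=world("wrist",d,T); z=W[...,2]
m=(z>.068)&(z<.085)&(np.hypot(W[...,0]-.478,W[...,1]-.348)<.05)
q=(W[m][:,:2]*1000).astype(np.float32); print(T[:3,3],len(q),cv2.minEnclosingCircle(q),cv2.minAreaRect(q))
p,d=ctrl.camera("top"); W=world("top",d); z=W[...,2]
m=(z>.06)&(z<.095)&(np.hypot(W[...,0]-.5454,W[...,1]-.0558)<.05)
q=(W[m][:,:2]*1000).astype(np.float32); print(np.nanmax(z[m]),cv2.minEnclosingCircle(q)); cv2.imwrite("pics/top1.png",p[:,:,::-1])
E
```

```text
time_s: 10.88
ee_pos: [0.4778, 0.3472, 0.1449]
eef_rot: [3.142, -0.0, -1.572]
force: [-0.5, -0.1, 0.3]
grip_width: 0.0939
[0.47778983 0.34717793 0.14491268] 1479 ((480.01678466796875, 348.01007080078125), 20.410621643066406) ((480.1953430175781, 348.0168151855469), (39.68873596191406, 39.97022247314453), 20.655057907104492)
0.08626027394244562 ((543.3983764648438, 55.025882720947266), 30.843963623046875)
```

View pics/w3.png

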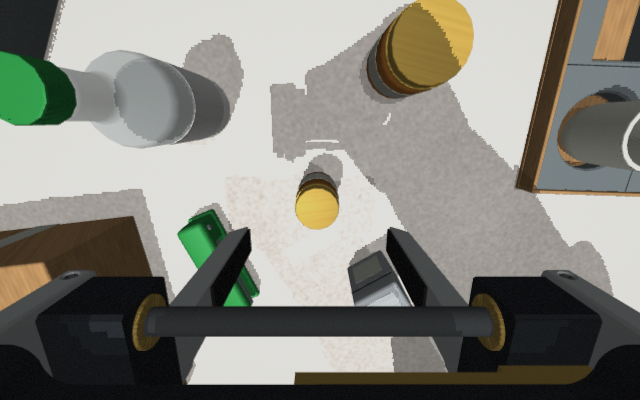

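The lid is at (317,207), so the jar is at (480,348). The bottle on the left and the brown box at lower left are tall, so I check the gripper body's clearance against them before descending.

```bash
python3 - <<'E'
from h import *
W=np.load("W.npy"); w=W[(W[...,2]>.11)&(W[...,1]>.2)]; print(len(w), w.min(0) if len(w) else 0,w.max(0) if len(w) else 0)
for a,b in((.2,.42),(.42,.5),(.5,.54),(.54,.8)):
    s=w[(w[:,0]>a)&(w[:,0]<b)]; print(a,b,len(s), (s.min(0),s.max(0)) if len(s) else "")
E
```

```text
13920 [0.15741616 0.44140954 0.11002648] [0.83195174 0.8102704  0.20486787]
0.2 0.42 6866 (array([0.20004647, 0.54117904, 0.11006711]), array([0.41999158, 0.78574436, 0.12588191]))
0.42 0.5 437 (array([0.42006403, 0.56824053, 0.11087511]), array([0.44561732, 0.78668365, 0.12519033]))
0.5 0.54 5 (array([0.53924507, 0.46598545, 0.1160422 ]), array([0.53970284, 0.4765717 , 0.118995  ]))
0.54 0.8 5394 (array([0.54011954, 0.44140954, 0.11007666]), array([0.79994452, 0.8102704 , 0.20486787]))
```

```bash
python3 -m inch '[-0.1,-0.2,3,0,0,0,1, 0,0,4,0,0,0,1, 0,0,2.2,0,0,0,1, 0,0,1,0,0,0,1, 0,0,0.4,0,0,0,1, 0,0,0,0,0,0,1, 0,0,0,0,0,0,0, 0,0,0,0,0,0,0, 0,0,0,0,0,0,0, 0,0,0,0,0,0,0, 0,0,0,0,0,0,0, 0,0,0,0,0,0,0, 0,0,0,0,0,0,0]' 20
```

```text
time_s: 12.6
ee_pos: [0.4795, 0.349, 0.039]
eef_rot: [3.142, -0.0, -1.571]
force: [0.5, -0.6, 0.2]
grip_width: 0.0433
```

View pics/top1.png

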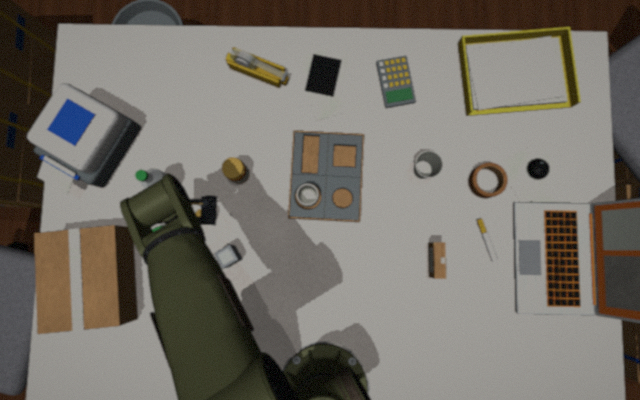

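The top view shows the cup standing in the large round hole at (307,195), and the arm holds the jar. Carry the jar over.

```bash
python3 -m inch '[0,0,-1,0,0,0,0, 0,0,-3.5,0,0,0,0, 0,0,-4,0,0,0,0, 0,0,-2,0,0,0,0, 1.5,-0.2,0,0,0,0,0, 3,-0.5,0,0,0,0,0, 4.5,-0.7,0,0,0,0,0, 5,-0.8,0,0,0,0,0, 5,-0.8,0,0,0,0,0, 5,-0.8,0,0,0,0,0, 5,-0.8,0,0,0,0,0, 4.5,-0.7,0,0,0,0,0, 3.4,-0.5,0,0,0,0,0, 1.8,-0.3,0,0,0,0,0, 0.7,-0.1,0,0,0,0,0, 0,0,0,0,0,0,0, 0,0,0,0,0,0,0]'
python3 -m inch '[0,0,2.5,0,0,0,0, 0,0,3.5,0,0,0,0, 0,0,2.2,0,0,0,0, 0,0,1,0,0,0,0, 0,0,0.5,0,0,0,0, 0,0,0.2,0,0,0,0, 0,0,0,0,0,0,0, 0,0,0,0,0,0,0]'
```

```text
time_s: 14.72
ee_pos: [0.5413, -0.044, 0.1439]
eef_rot: [3.141, 0.0, -1.57]
force: [0.3, -1.0, -1.3]
grip_width: 0.0433
time_s: 15.72
ee_pos: [0.5416, -0.045, 0.0454]
eef_rot: [-3.141, -0.0, -1.571]
force: [0.2, -0.1, -0.7]
grip_width: 0.043
```

```bash
python3 -m inch '[0,0,0.15,0,0,0,0, 0,0,0,0,0,0,0, 0,0,0,0,0,0,0]'; python3 -m inch '[0,0,0.1,0,0,0,0, 0,0,0,0,0,0,0, 0,0,0,0,0,0,0]'
```

```text
time_s: 16.1
ee_pos: [0.5414, -0.045, 0.0435]
eef_rot: [3.142, 0.0, -1.571]
force: [-0.2, 0.2, -1.7]
grip_width: 0.043
time_s: 16.48
ee_pos: [0.5416, -0.045, 0.0429]
eef_rot: [-3.141, -0.0, -1.571]
force: [-1.9, -0.4, 5.2]
grip_width: 0.043
```

```bash
python3 -m inch '[0,0,0,0,0,0,0.75, 0,0,0,0,0,0,0.75, 0,0,0,0,0,0,0.75, 0,0,-1,0,0,0,0.75, 0,0,-3.5,0,0,0,0.75, 0,0,-4,0,0,0,0.75, 0,0,-2,0,0,0,1, -1.5,0.8,0,0,0,0,1, -3,1.6,0,0,0,0,1, -4.5,2.5,0,0,0,0,1, -5,2.7,0,0,0,0,1, -5,2.7,0,0,0,0,1, -5,2.7,0,0,0,0,1, -4.5,2.5,0,0,0,0,1, -2.5,1.4,0,0,0,0,1, -1.1,0.6,0,0,0,0,1, 0,0,0,0,0,-0.144,1, 0,0,0,0,0,-0.144,1, 0,0,0,0,0,-0.144,1, 0,0,0,0,0,-0.142,1]'
python3 -m inch '[0,0,0,0,0,0,1, 0,0,0,0,0,0,1]'
python3 - <<'E'
from h import *
T=tcp(); p,d=ctrl.camera("wrist"); cv2.imwrite("pics/w4.png",p[:,:,::-1])
W=world("wrist",d,T); z=W[...,2]
m=(z>.07)&(z<.085)&(np.hypot(W[...,0]-.367,W[...,1]-.276)<.06)
q=(W[m][:,:2]*1000).astype(np.float32); print(T[:3,3],len(q),cv2.minAreaRect(q))
p,d=ctrl.camera("top"); W=world("top",d); z=W[...,2]
m=(z>.065)&(z<.095)&(np.hypot(W[...,0]-.5418,W[...,1]+.045)<.045)
q=(W[m][:,:2]*1000).astype(np.float32); print(np.nanmedian(z[m]),cv2.minEnclosingCircle(q)); cv2.imwrite("pics/top2.png",p[:,:,::-1])
E
```

```text
time_s: 18.98
ee_pos: [0.3662, 0.2754, 0.1469]
eef_rot: [3.141, -0.0, -0.993]
force: [-0.1, 0.0, 0.1]
grip_width: 0.0944
time_s: 19.23
ee_pos: [0.3664, 0.2758, 0.1472]
eef_rot: [3.141, -0.0, -1.001]
force: [0.3, 0.2, -0.1]
grip_width: 0.0941
[0.36637206 0.27576491 0.14720187] 2667 ((368.76263427734375, 276.96435546875), (49.709381103515625, 50.03081130981445), 31.706268310546875)
0.08057038183689225 ((540.0357666015625, -46.19443130493164), 21.13536834716797)
```

View pics/w4.png

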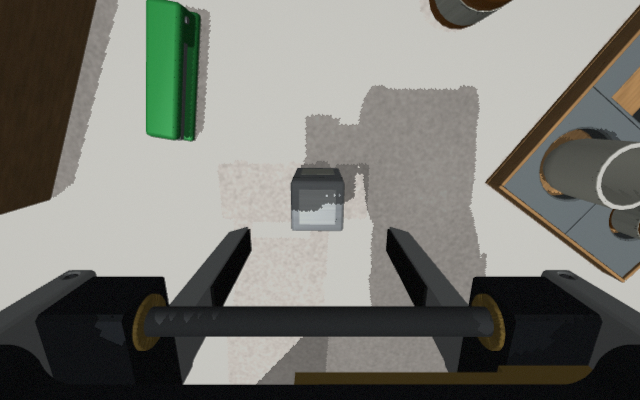

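The tin, at (318,205), is square to the jaws, and the jar is standing in its hole. Grip the tin.

```bash
python3 -m inch '[0,-0.25,3,0,0,0.017,1, 0,0,4,0,0,0,1, 0,0,2.2,0,0,0,1, 0,0,0.9,0,0,0,1, 0,0,0.4,0,0,0,1, 0,0,0,0,0,0,1, 0,0,0,0,0,0,0, 0,0,0,0,0,0,0, 0,0,0,0,0,0,0, 0,0,0,0,0,0,0, 0,0,0,0,0,0,0, 0,0,0,0,0,0,0]' 20
```

```text
time_s: 20.82
ee_pos: [0.3686, 0.2775, 0.0425]
eef_rot: [-3.141, 0.0, -1.014]
force: [0.2, 0.9, 1.3]
grip_width: 0.0499
```

```bash
python3 -m inch '[0,0,-1,0,0,0,0, 0,0,-3.5,0,0,0,0, 0,0,-4,0,0,0,0, 0,0,-2.5,0,0,0,0, 0,0,0,0,0,0.148,0, 0,0,0,0,0,0.148,0, 0,0,0,0,0,0.148,0, 0,0,0,0,0,0.148,0, 1.3,-1.3,0,0,0,0,0, 2.6,-2.6,0,0,0,0,0, 3.6,-3.5,0,0,0,0,0, 4,-3.9,0,0,0,0,0, 4,-3.9,0,0,0,0,0, 4,-3.9,0,0,0,0,0, 4,-3.9,0,0,0,0,0, 3.4,-3.3,0,0,0,0,0, 2.6,-2.6,0,0,0,0,0, 1.5,-1.5,0,0,0,0,0, 0.6,-0.6,0,0,0,0,0, 0,0,0,0,0,0,0]'
python3 -m inch '[0,0,0,0,0,0,0, 0,0,0,0,0,0,0]'
```

```text
time_s: 23.32
ee_pos: [0.667, -0.0492, 0.1524]
eef_rot: [3.141, 0.0, -1.606]
force: [-0.4, 0.1, -2.0]
grip_width: 0.0498
time_s: 23.58
ee_pos: [0.667, -0.0487, 0.1528]
eef_rot: [-3.141, 0.0, -1.605]
force: [-0.2, 0.0, -1.7]
grip_width: 0.0497
```

```bash
python3 -m inch '[0.1,-0.1,3,0,0,0,0, 0,0,3.5,0,0,0,0, 0,0,2.2,0,0,0,0, 0,0,1,0,0,0,0, 0,0,0.5,0,0,0,0, 0,0,0.2,0,0,0,0, 0,0,0.1,0,0,0,0, 0,0,0,0,0,0,0, 0,0,0,0,0,0,0]'; python3 -m inch '[0,0,0.1,0,0,0,0, 0,0,0,0,0,0,0, 0,0,0,0,0,0,0]';
```

```text
time_s: 24.7
ee_pos: [0.6683, -0.0504, 0.0477]
eef_rot: [-3.141, -0.0, -1.606]
force: [0.1, -0.4, -2.1]
grip_width: 0.0499
time_s: 25.08
ee_pos: [0.6683, -0.0504, 0.0466]
eef_rot: [-3.141, -0.0, -1.606]
force: [-0.2, -0.5, -0.8]
grip_width: 0.0498
```

```bash
python3 -m inch '[0,0,0.06,0,0,0,0, 0,0,0,0,0,0,0, 0,0,0,0,0,0,0]'
```

```text
time_s: 25.45
ee_pos: [0.6684, -0.0504, 0.0466]
eef_rot: [-3.141, -0.0, -1.606]
force: [-1.9, 0.3, 6.2]
grip_width: 0.0499
```

```bash
python3 -m inch '[0,0,0,0,0,0,0.8, 0,0,0,0,0,0,0.8, 0,0,0,0,0,0,0.8, 0,0,-1,0,0,0,0.8, 0,0,-3.5,0,0,0,0.8, 0,0,-4,0,0,0,0.8, 0,0,-2,0,0,0,0.8, 1.3,1.4,0,0,0,0,0.8, 2.6,2.8,0,0,0,0,0.8, 3.6,3.9,0,0,0,0,0.8, 4,4.3,0,0,0,0,0.8, 4,4.3,0,0,0,0,0.8, 4,4.2,0,0,0,0,0.8, 3.4,3.6,0,0,0,0,0.8, 2.6,2.7,0,0,0,0,0.8, 1.3,1.4,0,0,0,0,0.8, 0.5,0.6,0,0,0,0,0.8, 0,0,0,0,0,-0.054,0.8, 0,0,0,0,0,0,0.8, 0,0,0,0,0,0,0.8]'
python3 - <<'E'
from h import *
T=tcp(); p,d=ctrl.camera("wrist"); cv2.imwrite("pics/w5.png",p[:,:,::-1])
W=world("wrist",d,T); z=W[...,2]
m=(z>.07)&(z<.085)&(abs(W[...,0]-.367)<.07)&(abs(W[...,1]+.313)<.035)
q=(W[m][:,:2]*1000).astype(np.float32); print(T[:3,3],ctrl.get_obs()["eef_rot"],len(q),cv2.minAreaRect(q))
p,d=ctrl.camera("top"); W=world("top",d); z=W[...,2]
m=(z>.065)&(z<.095)&(np.hypot(W[...,0]-.6678,W[...,1]+.0496)<.05)
q=(W[m][:,:2]*1000).astype(np.float32); print(np.nanmedian(z[m]),cv2.minAreaRect(q)); cv2.imwrite("pics/top3.png",p[:,:,::-1])
E
```

```text
time_s: 27.95
ee_pos: [0.3671, -0.3126, 0.151]
eef_rot: [-3.141, -0.0, -1.553]
force: [1.2, -0.5, -0.5]
grip_width: 0.075
[ 0.36708879 -0.31263614  0.15099193] [-3.14144192e+00 -1.11580280e-04 -1.55242395e+00] 3444 ((369.39373779296875, -313.06451416015625), (99.89959716796875, 32.024017333984375), 0.9356829524040222)
0.07868236665091577 ((666.5128784179688, -51.49829864501953), (49.47615051269531, 50.63689041137695), 86.37744140625)
```

View pics/w5.png

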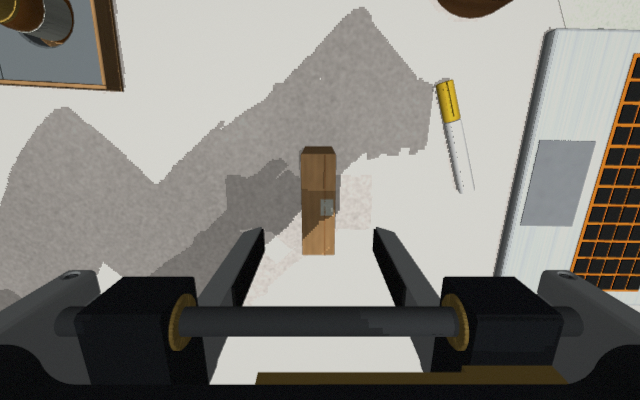

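The biscuit box, at (318,205), is in line with the jaws, and the tin's top height says it is down in its hole. Grip the box.

```bash
python3 -m inch '[0.05,-0.23,3,0,0,0,0.8, 0,0,4,0,0,0,0.8, 0,0,2.4,0,0,0,0.8, 0,0,1,0,0,0,0.8, 0,0,0.4,0,0,0,0.8, 0,0,0,0,0,0,0.8, 0,0,0,0,0,0,0, 0,0,0,0,0,0,0, 0,0,0,0,0,0,0, 0,0,0,0,0,0,0, 0,0,0,0,0,0,0, 0,0,0,0,0,0,0, 0,0,0,0,0,0,0]' 20
```

```text
time_s: 29.68
ee_pos: [0.3691, -0.3133, 0.0429]
eef_rot: [3.142, 0.0, -1.552]
force: [-0.8, 1.3, 1.5]
grip_width: 0.0321
```

```bash
python3 -m inch '[0,0,-1,0,0,0,0, 0,0,-3.5,0,0,0,0, 0,0,-4,0,0,0,0, 0,0,-3,0,0,0.054,0, -1.5,-1.2,0,0,0,0,0, -3,-2.3,0,0,0,0,0, -4,-3.1,0,0,0,0,0, -4.5,-3.5,0,0,0,0,0, -4.5,-3.5,0,0,0,0,0, -4.5,-3.5,0,0,0,0,0, -4.5,-3.4,0,0,0,0,0, -4,-3.1,0,0,0,0,0, -3.3,-2.5,0,0,0,0,0, -2,-1.5,0,0,0,0,0, -1.2,-0.9,0,0,0,0,0, -0.5,-0.4,0,0,0,0,0, 0,0,0,0,0,0,0, 0,0,0,0,0,0,0]'
python3 - <<'E'
from h import *
T=tcp(); p,d=ctrl.camera("wrist"); cv2.imwrite("pics/w6.png",p[:,:,::-1]); print(T[:3,3],ctrl.get_obs()["eef_rot"])
E
```

```text
time_s: 31.92
ee_pos: [0.6708, 0.0505, 0.158]
eef_rot: [3.142, -0.0, -1.607]
force: [0.4, -0.3, -1.9]
grip_width: 0.0318
[0.6708201  0.05051164 0.15802738] [-3.14147682e+00 -6.88829353e-05 -1.60678189e+00]
```

View pics/w6.png

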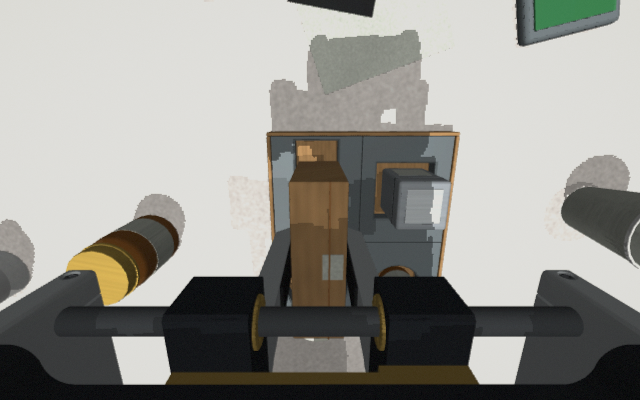

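The biscuit box (319,240) hangs over the slot (318,155), and the tin stands in the square hole (410,195). Lower.

```bash
python3 -m inch '[-0.1,-0.05,3,0,0,0,0, 0,0,3.5,0,0,0,0, 0,0,2.5,0,0,0,0, 0,0,1.2,0,0,0,0, 0,0,0.5,0,0,0,0, 0,0,0.2,0,0,0,0, 0,0,0.1,0,0,0,0, 0,0,0,0,0,0,0, 0,0,0,0,0,0,0]'; python3 -m inch '[0,0,0.12,0,0,0,0, 0,0,0,0,0,0,0, 0,0,0,0,0,0,0]'
```

```text
time_s: 33.1
ee_pos: [0.6718, 0.0523, 0.0482]
eef_rot: [-3.141, 0.0, -1.606]
force: [-0.6, -0.0, -0.8]
grip_width: 0.0317
time_s: 33.48
ee_pos: [0.6718, 0.0523, 0.0469]
eef_rot: [-3.141, 0.0, -1.606]
force: [-0.2, -0.2, 2.4]
grip_width: 0.0318
```

```bash
python3 -m inch '[0,0,0,0,0,0,0.65, 0,0,0,0,0,0,0.65, 0,0,0,0,0,0,0.65, 0,0,-1,0,0,0,0.65, 0,0,-3.5,0,0,0,0.65, 0,0,-4.5,0,0,0,0.65, 0,0,-4,0,0,0,0.65, 1.5,1.5,0,0,0,0,0.65, 3,3,0,0,0,0,0.65, 4,3.5,0,0,0,0,0.65, 4,3.5,0,0,0,0,0.65, 4,3.5,0,0,0,0,0.65, 4,3,0,0,0,0,0.65, 4,2,0,0,0,0,0.65, 4,0,0,0,0,0,0.65, 3,0,0,0,0,0,0.65, 1.5,0,0,0,0,0,0.65, 0,0,0,0,0,0,0.65, 0,0,0,0,0,0,0.65]'
python3 - <<'E'
from h import *
p,d=ctrl.camera("top"); W=world("top",d); z=W[...,2]
for n,x,y,h in(("cup",.545,.056,.076),("jar",.542,-.045,.078),("tin",.668,-.05,.076),("box",.671,.052,.078),("big",.612,.263,.1),("paper",.633,-.282,.092)):
    m=(z>.06)&(z<.12)&(abs(W[...,0]-x)<.06)&(abs(W[...,1]-y)<.045)
    t=W[m]; q=(t[:,:2]*1000).astype(np.float32)
    print(n,len(q),"top z",np.round(np.percentile(t[:,2],[50,95]),3) if len(t) else 0,[np.round(a,1) for a in cv2.minAreaRect(q)] if len(t) else "")
cv2.imwrite("pics/top4.png",cv2.resize(p[100:240,200:460,::-1],None,fx=3,fy=3,interpolation=2))
p,d=ctrl.camera("scene"); cv2.imwrite("pics/scene4.png",cv2.resize(p[120:360,180:480,::-1],None,fx=2.4,fy=2.4,interpolation=2))
E
```

```text
time_s: 35.85
ee_pos: [0.4603, -0.2696, 0.1768]
eef_rot: [-3.142, 0.0, -1.605]
force: [0.5, 0.4, 0.4]
grip_width: 0.0613
cup 135 top z [0.078 0.083] [array([543.,  55.]), array([60.8, 59.5]), np.float64(50.1)]
jar 183 top z [0.081 0.084] [array([539.6, -45.3]), array([39.5, 39.1]), np.float64(3.7)]
tin 326 top z [0.079 0.083] [array([666.8, -51.8]), array([50.4, 51.4]), np.float64(89.8)]
box 424 top z [0.081 0.085] [array([670.7,  50.7]), array([ 32.3, 101.5]), np.float64(87.8)]
big 452 top z [0.099 0.103] [array([611.1, 262.1]), array([60.8, 60.7]), np.float64(24.4)]
paper 275 top z [0.086 0.094] [array([ 632.5, -282.4]), array([77.1, 77. ]), np.float64(18.4)]
```

View pics/top4.png

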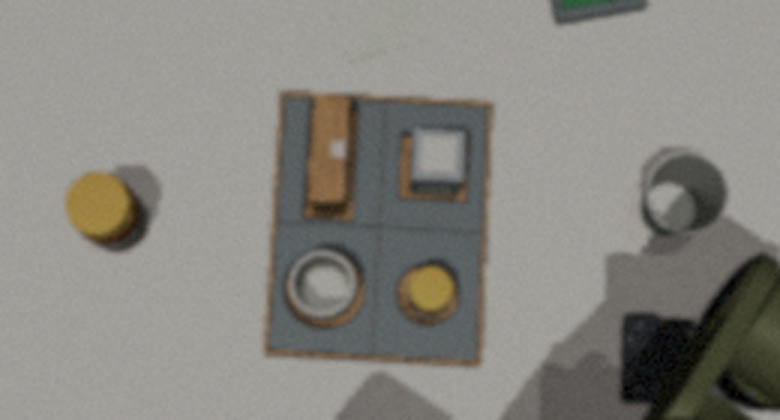

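View pics/scene4.png

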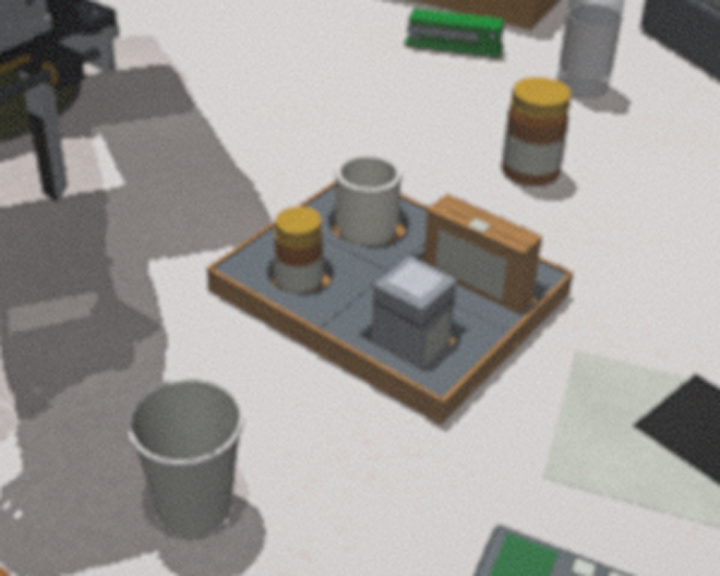

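All four items stand upright in their own holes. In the scene crop the cup is at (368,205), the jar at (298,250), the tin at (413,310) and the biscuit box at (485,255). Their measured tops are at 78–81 mm, as expected for seated items. The large jar and paper cup have not moved, and the robot is touching nothing, so I hand in.

```bash
python3 -c "
from station import ctrl
print(ctrl.hand_in())"
```

```text
the job is handed in; nothing more can be done
None
```

I packed the tea cup, honey jar, tea tin and biscuit box in that order. Each was lowered until the wrist force showed light contact with the floor of its hole, then released. I handed in shortly after 36 s on the robot's clock, against the 109 s limit.

- **Placement:** the last top and scene pictures show all four upright in the right holes. Their tops are at 78–81 mm, where 80–82 mm is expected when fully seated; the camera reads about 1 mm low. Their centres are within about 2.5 mm of the hole centres, and each has 8 mm of clearance per side.
- **Left alone:** the large jar and the paper cup are within about 1 mm of where they started.
- **Forces:** the highest contact force I read was about 16 N, when setting down the cup. I only saw the force at the end of each move.
- **Robot:** it is clear of everything.

None of my last checks failed. In the first pictures the object-finding networks disagreed on several items, for example the biscuit box, the large round hole and the large jar in the top view. I took those positions from the depth images instead.

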